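# Shut the gift box and hold the scanner over its label

### The arm

A 7-joint arm with a two-finger parallel gripper is mounted at the origin on the work surface. World frame = base frame: x ahead of the robot, y to its left, z up, the work surface at z = 0. Lengths are in m, angles in rad, forces in N, time in s.
With the tool pointing down it reaches from about 0.4 to 0.85 m from the base axis. Payload 4.4 kg.
Tool frame: the origin (TCP) lies midway between the tips of the shut fingers; the grasp point (between the pads) lies 19 mm behind it; y points along the fingers, z is the direction in which the jaws open and shut, and the axes are right-handed (so a half turn about y gives the same grasp; the last joint's range is limited). The gripper opens to 94 mm and grips with 3 to 60 N. Pads are 16 mm wide; open, the fingers measure 119 mm over their backs; the gripper's body (75 mm by 177 mm) begins 78 mm behind the grasp point.
Start: joints at [1.091, 0.628, 0.038, 1.517, -0.027, 0.996, -0.02], TCP at [0.261, -0.595, 0.205] pointing down, gripper open.
Joint ranges: [-3.06, 3.06], [-0.37, 2.12], [-1.25, 1.32], [0.18, 2.47], [-1.1, 4.24], [0.23, 1.98], [-2.94, 2.94]. Speed limits (rad/s): [2.57, 2.57, 3.14, 3.14, 3.14, 3.14, 3.14].

### API

Orientations are given as a unit quaternion [w, x, y, z].
In Python, from rig import readout, imaging, workorder gives the robot as it stands. The module is installed in compiled form; this text tells all that it offers.
- The arm moves only by the tool jog_arm, never from a script. Its argument "deltas" is one flat list of numbers, 7 for each row, row after row: the finger opening in mm, from 0 to 94, then the shift along the world's x, y, z in mm, then the turn, a rotation vector about the world's x, y, z in degrees. A call has exactly 8 rows; each row is the pose to reach, as a shift and turn from the pose commanded when the call began; what a row does not reach only later rows make up. A row lasts 1/12 s, in which the tool goes at most 41.7 mm and 7.16 degrees, less where a joint would pass 70% of its speed; a pose out of reach is approached as far as the arm can. A call with a gripper value outside its range is refused whole. The fingers move at their own pace and stop on an object; "squeeze" is the grip in N (left out, the last holds). Time passes only in rows, so rows that repeat a pose let the fingers close, or fill a call up. It gives the time, the measured TCP pose, the force and the opening at its end, in the units of the state.
- readout.get_state(): the state, without advancing time (a new reading comes with each control period).
- imaging.capture(name): name is "scene" or "top" or "wrist"; returns the picture (384x512x3 uint8, red, green, blue); there is no depth.
- imaging.get_calibration(name): a dict with "mtx" (3x3 intrinsics, pixels), "dist_coeffs" ([k1, k2, p1, p2, k3] as OpenCV has them; the pictures are not rectified), "rvec" (rotation vector, rad) and "tvec" (3), from world to camera coordinates, as OpenCV has them. Camera axes: x right, y down, z forward; pixel columns grow to the right and rows downward; lengths in m; the calibration is good to about 2 mm. A picture is of the moment at which its call begins: read the wrist's pose just before it. get_calibration takes no time and is no camera call; for the wrist camera it gives the pose at the moment of the call.
- workorder.finish_job(): hands the job in, once; it reports no verdict.
The state is a dict: "clock": time; "joints": joint angles; "qd": joint speeds; "joint_efforts": joint torques, N m; "tcp_pos": TCP position; "tool_rot": TCP orientation; "force": force on the tool from outside, world axes, zero at the start; "moment": the same for the moment, N m; "opening": opening from 0.0 (shut) to 1.0 (fully open).
Only numpy, scipy, OpenCV 4.12 (cv2) and the standard library are available. Lean on these libraries where they do the work, as an engineer would, in place of code of your own. Each camera call takes 0.05 s, during which the arm holds its last target. There are 200 camera calls.

### The job

The glass cup is already packed in the wooden gift box: first shut the box's lid fully, then draw the stick scanner out of its slanted dock, turn it upright with its red nose pointing straight down, and hold it still with the nose about 4 cm above the middle of the label on the lid. Finish while still holding the scanner there, touching nothing else with it, and leave everything else on the table where it stands.

Things in the scene. Friction and masses are not known exactly. Their poses are not given: they have to be found in the camera images.
- giftbox: Open box of light wood fixed to the table, 140 (x) x 150 (y) x 75 mm high, walls and floor 6 mm, with a hinged lid along its far edge. Origin: centre of its underside, on the table; x points from its front edge to its hinge edge, z up.
- lid (a joint): Angle of the gift box's lid in rad: 0 is shut (lid level on the box), grows as the free edge rises; it starts open at 0.8 to 1.25, leaning over the box, and the stiff hinge keeps it where it is left; the range is 0 to 1.6. Pushing its free edge shut takes about 2 N; it does not spring back.
- lid_hinge (a point): Middle of the lid's hinge line, far (+x) top edge of the box, 75.5 mm above the table. The frame turns with the lid: y along the hinge line, -x along the underside to the free edge, z the normal from underside to outer face. The lid is a flat wooden plate, 140 mm (along -x) x 150 mm (y) x 8 mm thick (z 0 to 8 mm), without a knob.
- label (a point): Centre of the white striped stock label (44 x 64 mm) stuck in the middle of the lid's outer face, 70 mm from the hinge line; its z is the lid's outward normal. With the lid shut it lies 84.5 mm above the table and faces up.
- candle_cup: Small square stained-glass cup, 56 x 56 x 55 mm high, standing loose in the gift box, lower than its rim. Origin: centre of its underside.
- dock: Grey scanner dock fixed to the table, base plate 110 (x) x 85 (y) x 12 mm. On it a square socket leans 0.65 rad (37 degrees) from the vertical towards the dock's -x side (towards the robot): its axis points along (-0.605, 0, 0.796) in the dock's frame. Inside the socket is 30 x 34 mm and 60 mm deep, walls 5 mm. Origin: centre of the base's underside.
- socket_mouth (a point): Centre of the socket's mouth, 60 mm from its floor along the leaning axis; axes as the dock.
- scanner: Black stick scanner, 24 (x) x 28 (y) x 170 mm (z), 0.1 to 0.2 kg, orange band 69 to 81 mm from its red nose. Origin: centre of the nose face; z runs from nose to tail. At first it leans nose down in the socket, sagging in its 3 mm play to lean 0.1 rad more than it, y along the dock's y; its upper 110 mm are free; grip its 28 mm width (y) near the tail, 125 to 155 mm from the nose. It slides out along z.
- nose (a point): Centre of the scanner's nose face, the same point as the scanner's origin; axes as the scanner.
- green_cup: Bystander: square stained-glass cup, 58 x 58 x 60 mm high, between dock and box. Origin: centre of underside. (Fixed shop things up to 140 mm high stand along the back of the table, about 0.75 m and more in front of the robot.)
- bowl: Bystander: white bowl, 120 mm across, 50 mm high, at one side. Origin: centre of underside.
- mug: Bystander: blue mug, 76 mm across and 85 mm high, at one side. Origin: centre of underside.
- tape_roll: Bystander: yellow roll, 90 mm across, 24 mm high, lying in front. Origin: centre of underside.
- card_block: Bystander: stack of paper cards, 60 x 90 x 30 mm high, in front to the left. Origin: centre of underside.

How it is judged:
On the way, in this order (a step that is already met when the one before it is completed fails the run):
1. the lid is shut while the scanner still stands in its dock (value of joint lid below 0.05 rad and distance between nose and socket_mouth below 0.075 m), for 0.2 s.
2. the scanner is drawn clear of the dock in the fingers (distance between nose and socket_mouth above 0.09 m and height (world z) of nose above 0.09 m and contact force between scanner and the fingers above 1 N and contact force between scanner and dock below 0.1 N), for 0.2 s.
At the end, for the whole second after the job is handed in: Lid shut (within 0.05 rad); scanner held still in the fingers, nose down within 0.2 rad of upright, nose within 22 mm of the label's centre horizontally and 15 to 75 mm above it, touching neither box nor dock; cup upright in the box; other things within 30 mm of their starts (value of joint lid below 0.05 rad and horizontal distance between nose and label below 0.022 m and z of nose in the frame of label between 0.015 and 0.075 m and angle between scanner's own z axis and vertical below 0.2 rad and contact force between scanner and the fingers above 1 N and contact force between scanner and giftbox below 0.1 N and contact force between scanner and dock below 0.1 N and linear speed of scanner below 0.03 m/s and angular speed of scanner below 0.2 rad/s and distance of each of green_cup, bowl, mug, tape_roll, card_block from where it was at the start of the episode below 0.03 m and horizontal distance between candle_cup and giftbox below 0.07 m and angle between candle_cup's own z axis and vertical below 0.3 rad); the arm keeps its last pose, push and grip.
It fails at once if a bystander on the table is knocked over or shoved away (distance of any of green_cup, bowl, mug, tape_roll, card_block from where it was at the start of the episode above 0.03 m or angle between any of green_cup, bowl, mug, tape_roll, card_block's own z axis and vertical above 0.35 rad).
It fails at once if the cup packed in the box is tipped over (angle between candle_cup's own z axis and vertical above 0.5 rad).
It also fails if it takes over 61 s, if anything falls off the work surface, if the arm or the gripper's body presses on something with over 40 N, if the wrist force passes 120 N, or if a joint passes its speed limit or range.

## Working session

There is one attempt and no reset: what is moved stays moved. The work goes in short steps, Python scripts to look and compute and a tool call to move; the robot and the scene stay as the last step left them, time stands still between calls to the robot, and variables do not carry over. Pictures are saved under pics/ and viewed, about 8 in all and at most 12, crops included, and the job is handed in when it is done.

Besides the shell and the picture viewer there is one more tool, called as name(argument=value, ...) on one line, values as JSON. jog_arm: Moves the arm, as the interface text tells. Its arguments: {"type":"object","properties":{"deltas":{"type":"array"},"squeeze":{"type":"number"}},"required":["deltas"]}

```bash
mkdir -p pics; python3 - <<'E'
from rig import readout, imaging
import cv2,numpy as np
s=readout.get_state();print(s)
for n in("scene","top"):
    c=imaging.get_calibration(n);print(n,c)
    im=imaging.capture(n);np.save(f"{n}0.npy",im)
    cv2.imwrite(f"pics/{n}0.png",cv2.resize(im[:,:,::-1],(800,600),interpolation=cv2.INTER_CUBIC))
E
```

```text
{'clock': 0.0, 'joints': array([ 1.09118278,  0.62930817,  0.03847114,  1.51831542, -0.02700308,
        0.99630556, -0.01997285]), 'qd': array([-0.00068825, -0.00036625, -0.00033718,  0.00038549, -0.00055309,
       -0.00124812,  0.00159209]), 'joint_efforts': array([ 5.56218893e-04, -5.49723887e+01,  1.14400640e+00, -1.86638725e+01,
       -5.21276181e-02,  2.35674181e-02,  1.57976065e-04]), 'tcp_pos': array([ 0.26112199, -0.5945437 ,  0.20459608]), 'tool_rot': array([ 0.14512024, -0.14540879,  0.69265068, -0.69139817]), 'force': array([-0.37625383,  0.55186445, -0.12597468]), 'moment': array([-0.01311469, -0.01984077, -0.02968325]), 'opening': 1.0011711813505138}
scene {'mtx': array([[360.93810644,   0.        , 258.8843942 ],
       [  0.        , 360.93810644, 193.16395071],
       [  0.        ,   0.        ,   1.        ]]), 'dist_coeffs': array([0.01461907, 0.        , 0.        , 0.        , 0.        ]), 'rvec': array([ 1.88036067,  1.42416177, -0.63728978]), 'tvec': array([-0.12357573, -0.22279332,  1.41794221])}
top {'mtx': array([[360.83623241,   0.        , 258.21129409],
       [  0.        , 360.83623241, 196.3575616 ],
       [  0.        ,   0.        ,   1.        ]]), 'dist_coeffs': array([-0.09758344,  0.        ,  0.        ,  0.        ,  0.        ]), 'rvec': array([ 2.16097928, -2.1471175 ,  0.16073079]), 'tvec': array([-0.01978761,  0.48485277,  1.05587325])}
```

View pics/scene0.png

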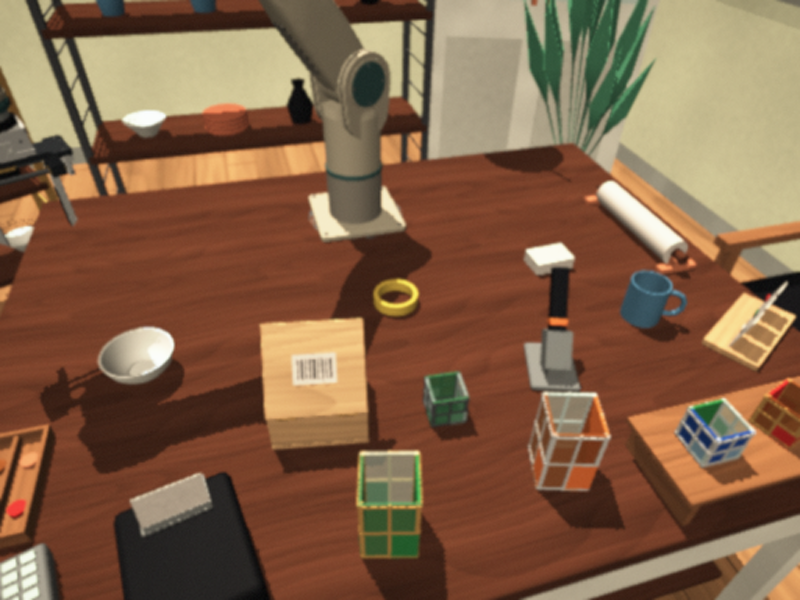

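View pics/top0.png

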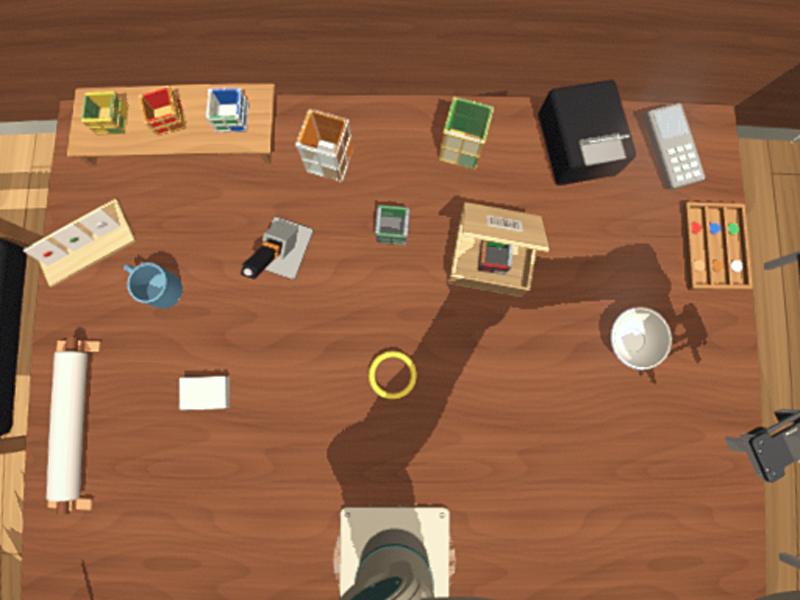

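Scene view: the lid stands open, with its label at about (314,368), and the scanner is in the dock at (557,300). In the top view, the box front rim runs from (449,285) to (528,294), the lid's free edge from (455,233) to (548,248), and the scanner tail is at (250,270). The bystanders are clear of these.

```bash
cat > h.py <<'E'
import numpy as np,cv2
from rig import readout, imaging
def ray(n,uv,c=None):
    c=c or imaging.get_calibration(n)
    R=cv2.Rodrigues(c["rvec"])[0]
    p=cv2.undistortPoints(np.array(uv,float).reshape(-1,1,2),c["mtx"],c["dist_coeffs"]).reshape(-1,2)
    d=np.c_[p,np.ones(len(p))]@R
    return -R.T@c["tvec"],d/np.linalg.norm(d,axis=1)[:,None]
def onplane(n,uv,z,c=None):
    o,d=ray(n,uv,c);return o+d*((z-o[2])/d[:,2])[:,None]
def tri(uva,uvb,a="top",b="scene"):
    oa,da=ray(a,uva);ob,db=ray(b,uvb);out=[];gap=[]
    for u,v in zip(da,db):
        t=np.linalg.lstsq(np.c_[u,-v],ob-oa,rcond=None)[0]
        p,q=oa+t[0]*u,ob+t[1]*v;out.append((p+q)/2);gap.append(np.linalg.norm(p-q))
    return np.array(out),np.array(gap)
def proj(n,P):
    c=imaging.get_calibration(n)
    return cv2.projectPoints(np.array(P,float),c["rvec"],c["tvec"],c["mtx"],c["dist_coeffs"])[0].reshape(-1,2)
E
python3 - <<'E'
import numpy as np,cv2
t=np.load("top0.npy");s=np.load("scene0.npy")
# (x0,y0) w=80,h=60 x5 ; scene w=100,h=75... x4
def c(im,x,y,w,h): return cv2.resize(im[y:y+h,x:x+w,::-1],(400,300),interpolation=cv2.INTER_CUBIC)
m=np.vstack([np.hstack([c(t,280,125,80,60),c(t,140,125,80,60)]),np.hstack([c(s,155,195,100,75),c(s,310,160,120,90)])])
cv2.imwrite("pics/m.png",m)
E
```

```text
(no output)
```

View pics/m.png

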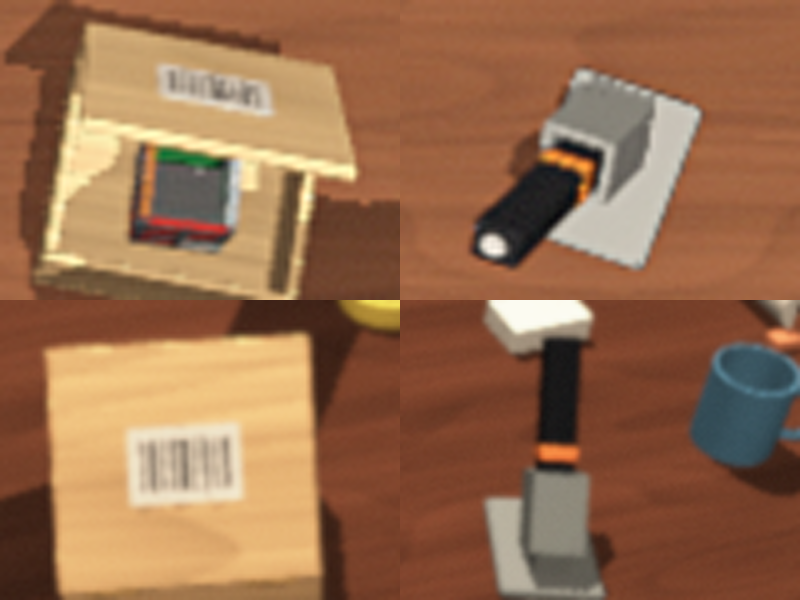

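```bash
python3 - <<'E'
from h import *
np.set_printoptions(precision=4,suppress=True)
A=lambda L:[((x+.5)/5-.5+280,(y+.5)/5-.5+125) for x,y in L]
B=lambda L:[((x-400+.5)/5-.5+140,(y+.5)/5-.5+125) for x,y in L]
C=lambda L:[((x+.5)/4-.5+155,(y-300+.5)/4-.5+195) for x,y in L]
D=lambda L:[((x-400+.5)/3.3333-.5+310,(y-300+.5)/3.3333-.5+160) for x,y in L]
f=onplane("top",A([(42,262),(297,297)]),.075);print("front rim",f,np.linalg.norm(f[0]-f[1]))
P,g=tri(A([(80,118),(355,163),(335,66),(88,24),(218,90)]),C([(308,335),(47,350),(62,597),(322,580),(186,464)]))
print("free L,R hinge R,L label\n",P,g)
print("len",np.linalg.norm(P[0]-P[1]),np.linalg.norm(P[2]-P[3]),np.linalg.norm(P[0]-P[3]),np.linalg.norm(P[1]-P[2]))
dk=onplane("top",B([(577,70),(700,108),(640,268)]),.012);print("dock",dk,np.linalg.norm(np.diff(dk,axis=0),axis=1))
d=np.diff(dk,axis=0);print("yaw y-edge",np.arctan2(d[0,0],-d[0,1]),"x-edge",np.arctan2(-d[1,1],-d[1,0]))
print("dock centre",(dk[0]+dk[2])/2)
P,g=tri(B([(492,243),(566,165)]),D([(563,343),(558,452)]));print("tail, band",P,g)
for n,v in dict(bowl=(640,338,.05),mug=(152,285,.085),green=(392,222,.06),card=(204,392,.03),tape=(392,375,.024)).items():
    print(n,onplane("top",[(v[0]*.64,v[1]*.64)],v[2]))
E
```

```text
front rim [[ 0.5371 -0.1033  0.075 ]
 [ 0.5176 -0.2536  0.075 ]] 0.1516148551988223
free L,R hinge R,L label
 [[ 0.5931 -0.1138  0.187 ]
 [ 0.5698 -0.2601  0.1893]
 [ 0.6574 -0.2775  0.0804]
 [ 0.6825 -0.1307  0.0769]
 [ 0.6253 -0.1964  0.1346]] [0.0006 0.0008 0.004  0.0023 0.003 ]
len 0.14808435017337848 0.148976495775307 0.14283625678390793 0.14078115970315166
dock [[0.6709 0.2479 0.012 ]
 [0.6463 0.1687 0.012 ]
 [0.5434 0.203  0.012 ]] [0.0829 0.1084]
yaw y-edge -0.30200660129930873 x-edge -0.32157047788706694
dock centre [0.6072 0.2254 0.012 ]
tail, band [[0.5286 0.2557 0.1589]
 [0.5881 0.2325 0.0958]] [0.0012 0.0001]
bowl [[ 0.4251 -0.474   0.05  ]]
mug [[0.5158 0.457  0.085 ]]
green [[0.6465 0.0066 0.06  ]]
card [[0.3176 0.3654 0.03  ]]
tape [[0.354  0.0045 0.024 ]]
```

Every measurement agrees with the given sizes: lid 148 x 141 mm, free edge at z 0.188 (about 0.9 rad), dock 83 x 108 mm, box yaw about -0.155, dock yaw about -0.31. Next I move above the lid with the fingers shut.

jog_arm(deltas=[0, 25, 28, 15, 0, 0, -4, 0, 50, 57, 30, 0, 0, -8, 0, 75, 86, 45, 0, 0, -12, 0, 100, 114, 55, 0, 0, -16, 0, 125, 143, 60, 0, 0, -20, 0, 150, 171, 60, 0, 0, -24, 0, 175, 200, 60, 0, 0, -28, 0, 200, 228, 60, 0, 0, -32], squeeze=20)

```text
clock: 0.77
tcp_pos: [0.4622, -0.3653, 0.2654]
tool_rot: [-0.052, 0.052, 0.705, -0.705]
force: [0.8, -0.4, 0.1]
opening: 0.468
```

jog_arm(deltas=[0, 25, 28, 0, 0, 0, 0, 0, 50, 57, 0, 0, 0, 0, 0, 75, 86, 0, 0, 0, 0, 0, 100, 114, 0, 0, 0, 0, 0, 125, 143, 0, 0, 0, 0, 0, 156, 172, 0, 0, 0, 0, 0, 156, 172, 0, 0, 0, 0, 0, 156, 172, 0, 0, 0, 0])

```text
clock: 1.43
tcp_pos: [0.6189, -0.1915, 0.2643]
tool_rot: [-0.049, 0.049, 0.706, -0.705]
force: [-0.8, -1.1, 0.9]
opening: 0.007
```

jog_arm(deltas=[0, 0, 0, -40, 0, 0, 0, 0, -4, 0, -75, 0, 0, 0, 0, -12, 2, -90, 0, 0, 0, 0, -17, 3, -94, 0, 0, 0, 0, -26, 4, -100, 0, 0, 0, 0, -34, 5, -108, 0, 0, 0, 0, -42, 6, -117, 0, 0, 0, 0, -48, 8, -126, 0, 0, 0])

```text
clock: 2.1
tcp_pos: [0.5694, -0.1893, 0.1409]
tool_rot: [0.051, -0.053, -0.705, 0.706]
force: [-0.2, -1.5, 1.2]
opening: 0.008
```

jog_arm(deltas=[0, -6, 1, -10, 0, 0, 0, 0, -10, 2, -21, 0, 0, 0, 0, -14, 2, -31, 0, 0, 0, 0, -16, 2, -42, 0, 0, 0, 0, -17, 2, -48, 0, 0, 0, 0, -18, 2, -52, 0, 0, 0, 0, -18, 2, -54, 0, 0, 0, 0, -18, 2, -55, 0, 0, 0])

```text
clock: 2.77
tcp_pos: [0.5515, -0.1858, 0.0848]
tool_rot: [0.051, -0.052, -0.705, 0.705]
force: [-1.0, 0.9, 0.2]
opening: 0.004
```

jog_arm(deltas=[0, 0, 0, -1, 0, 0, 0, 0, 0, 0, -2, 0, 0, 0, 0, 0, 0, -3, 0, 0, 0, 0, 0, 0, -3, 0, 0, 0, 0, 0, 0, -3, 0, 0, 0, 0, 0, 0, -3, 0, 0, 0, 0, 0, 0, -3, 0, 0, 0, 0, 0, 0, -3, 0, 0, 0])

```text
clock: 3.43
tcp_pos: [0.5518, -0.1855, 0.0836]
tool_rot: [0.051, -0.052, -0.705, 0.705]
force: [-3.2, -0.1, 14.1]
opening: 0.004
```

```bash
python3 - <<'E'
from h import *
s=imaging.capture("scene");t=imaging.capture("top")
c=lambda im,x,y,w,h: cv2.resize(im[y:y+h,x:x+w,::-1],(400,300),interpolation=cv2.INTER_CUBIC)
cv2.imwrite("pics/lid1.png",np.hstack([c(s,155,195,100,75),c(t,280,125,80,60)]))
E
```

```text
(no output)
```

View pics/lid1.png

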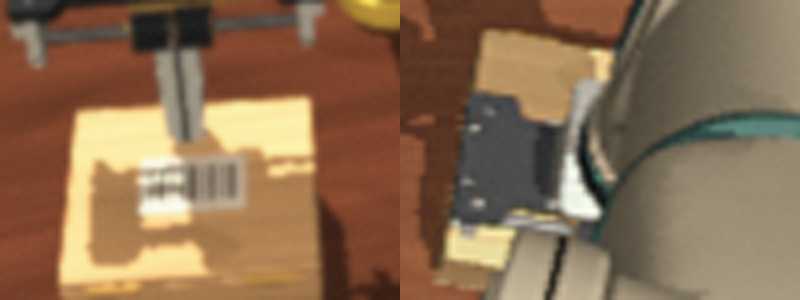

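Lid is shut: TCP at 0.0836 with 14 N, so it rests level. I raise the arm while I compute the pregrasp.

jog_arm(deltas=[0, 0, 5, 30, 0, 0, 0, 0, 0, 10, 70, 0, 0, 0, 0, 0, 20, 110, 0, 0, 0, 0, 0, 50, 140, 0, 0, 0, 20, 0, 85, 160, 0, 0, 0, 40, 0, 125, 170, 0, 0, 0, 60, 0, 165, 170, 0, 0, 0, 80, 0, 205, 170, 0, 0, 0])

```text
clock: 4.2
tcp_pos: [0.552, 0.0217, 0.2532]
tool_rot: [-0.05, 0.052, 0.706, -0.705]
force: [1.1, 0.0, -0.1]
opening: 0.249
```

```bash
python3 - <<'E'
from h import *
from scipy.spatial.transform import Rotation as Ro
s=readout.get_state();q=s["tool_rot"];R0=Ro.from_quat([*q[1:],q[0]])
yaw=-.31;ln=.75
dr=np.array([-np.sin(ln)*np.cos(yaw),-np.sin(ln)*np.sin(yaw),np.cos(ln)])
z=-np.array([-np.sin(yaw),np.cos(yaw),0]);y=-dr;x=np.cross(y,z)
rv=(Ro.from_matrix(np.c_[x,y,z])*R0.inv()).as_rotvec(degrees=True)
print(s["tcp_pos"],s["joints"],rv,R0.as_matrix()[:,2])
print("d pre mm",(np.array([.485,.2655,.1945])-s["tcp_pos"])*1000)
# label by white/bright mask in scene
im=imaging.capture("scene");np.save("scene1.npy",im)
hsv=cv2.cvtColor(im,cv2.COLOR_RGB2HSV)
m=cv2.inRange(hsv,(0,0,120),(180,60,255));m[:225]=0;m[265:]=0;m[:,:170]=0;m[:,235:]=0
m=cv2.morphologyEx(m,cv2.MORPH_CLOSE,np.ones((7,7)))
k=max(cv2.findContours(m,0,1)[0],key=cv2.contourArea);b=cv2.boxPoints(cv2.minAreaRect(k))
P=onplane("scene",b,.0845);print(b,P,P.mean(0),np.linalg.norm(np.diff(P,axis=0),axis=1))
E
```

```text
[0.55196437 0.02171909 0.25317529] [-0.18591734  0.43558519  0.14048096  1.73820636 -0.07211791  0.96934993
 -1.73373238] [ -9.71801099 -41.71274601  -9.02197856] [-0.14467085 -0.98947931 -0.00101967]
d pre mm [-66.96437274 243.78091122 -58.67529414]
[[189. 233.]
 [216. 233.]
 [216. 248.]
 [189. 248.]] [[ 0.56150791 -0.21907792  0.0845    ]
 [ 0.57917192 -0.15406085  0.0845    ]
 [ 0.62775727 -0.16356239  0.0845    ]
 [ 0.61071692 -0.22585823  0.0845    ]] [ 0.59478851 -0.19063985  0.0845    ] [0.06737385 0.04950571 0.0645844 ]
```

jog_arm(deltas=[94, -10, 30, 0, -1.2, -5.2, -1.1, 94, -20, 60, 0, -2.4, -10.4, -2.2, 94, -30, 90, 0, -3.6, -15.6, -3.4, 94, -40, 120, 0, -4.9, -20.9, -4.5, 94, -48, 150, 0, -6.1, -26.1, -5.6, 94, -56, 182, -15, -7.3, -31.3, -6.8, 94, -62, 213, -37, -8.5, -36.5, -7.9, 94, -67, 244, -59, -9.7, -41.7, -9])

```text
clock: 4.92
tcp_pos: [0.501, 0.189, 0.2225]
tool_rot: [-0.09, -0.276, -0.639, 0.713]
force: [0.2, 0.4, -2.0]
opening: 0.864
```

jog_arm(deltas=[94, 0, 0, 0, 0, 0, 0, 94, 0, 0, 0, 0, 0, 0, 94, 0, 0, 0, 0, 0, 0, 94, 0, 0, 0, 0, 0, 0, 94, 0, 0, 0, 0, 0, 0, 94, 0, 0, 0, 0, 0, 0, 94, 0, 0, 0, 0, 0, 0, 94, 0, 0, 0, 0, 0, 0])

```text
clock: 5.58
tcp_pos: [0.5013, 0.1871, 0.2216]
tool_rot: [-0.088, -0.275, -0.638, 0.714]
force: [0.8, 0.6, 0.1]
opening: 1.003
```

```bash
python3 - <<'E'
from h import *
print(readout.get_state()["joints"])
G=np.array([.5375,.2487,.1352]);dr=np.array([-.649,.208,.732])
im=imaging.capture("wrist");pw=proj("wrist",[G+dr*.03,G,G-dr*.065])
im2=imaging.capture("scene");p2=proj("scene",[G+dr*.03,G,G-dr*.065])
w=im[:,:,::-1].copy();v=im2[:,:,::-1].copy()
for p in pw:cv2.circle(w,tuple(int(a) for a in p),2,(255,0,255),-1)
for p in p2:cv2.circle(v,tuple(int(a) for a in p),1,(255,0,255),-1)
print(pw,p2)
cv2.imwrite("pics/pre.png",np.hstack([cv2.resize(w,(400,300)),cv2.resize(v[140:260,300:460],(400,300),interpolation=cv2.INTER_CUBIC)]))
E
```

```text
[-1.27064333  0.44131618  0.75029327  2.20629491  0.44504199  0.31379687
 -2.86845909]
[[176.05985369 240.74130147]
 [183.45027631 222.97105281]
 [195.49838948 194.19598667]] [[356.54469171 170.83694833]
 [356.32293949 181.68408646]
 [355.84918324 205.2908559 ]]
```

View pics/pre.png

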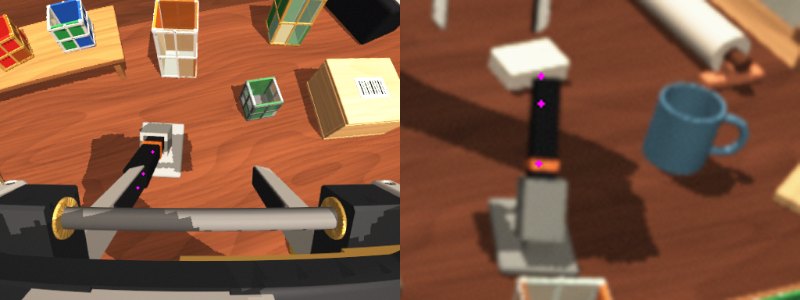

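The 43° tilt ran into joint limits (j6 at 0.31, j7 at -2.87). I'll go back to vertical, use the half-turned grasp (j7 about +0.8), and grip at about a 20° tilt so the tilt is shared between the grasp and the final pose.

jog_arm(deltas=[94, 5, -5, 20, 1.2, 5.2, 1.1, 94, 10, -10, 40, 2.4, 10.4, 2.2, 94, 15, -15, 60, 3.6, 15.6, 3.4, 94, 20, -20, 80, 4.9, 20.9, 4.5, 94, 25, -25, 90, 6.1, 26.1, 5.6, 94, 30, -30, 90, 7.3, 31.3, 6.8, 94, 35, -30, 90, 8.5, 36.5, 7.9, 94, 35, -30, 90, 9.7, 41.7, 9])

```text
clock: 6.35
tcp_pos: [0.5375, 0.1569, 0.3123]
tool_rot: [-0.113, -0.041, 0.704, -0.7]
force: [-0.2, 0.5, 0.6]
opening: 1.004
```

jog_arm(deltas=[94, 0, 0, 0, 0, 0, 7, 94, 0, 0, 0, 0, 0, 14, 94, 0, 0, 0, 0, 0, 21, 94, 0, 0, 0, 0, 0, 28, 94, 0, 0, 0, 0, 0, 35, 94, 0, 0, 0, 0, 0, 42, 94, 0, 0, 0, 0, 0, 49, 94, 0, 0, 0, 0, 0, 56])

```text
clock: 7.02
tcp_pos: [0.5359, 0.1582, 0.3109]
tool_rot: [-0.232, 0.368, -0.601, 0.67]
force: [0.0, 1.1, 0.5]
opening: 0.999
```

```bash
python3 - <<'E'
from h import *
print(readout.get_state())
E
```

```text
{'clock': 7.0167, 'joints': array([-0.42036955,  0.50886599,  0.02153979,  1.4562877 ,  0.09658236,
        1.36647919, -1.1177057 ]), 'qd': array([ 0.01424786, -0.10096164, -0.30307417,  0.1620054 ,  0.3925541 ,
       -0.17327005,  1.06804833]), 'joint_efforts': array([-8.85546114e-02, -4.94174409e+01,  1.61387555e+00, -2.02531296e+01,
       -1.94536848e-02,  9.49247070e-01, -1.12322666e+00]), 'tcp_pos': array([0.53588601, 0.15824749, 0.31089032]), 'tool_rot': array([-0.23221454,  0.36809526, -0.60111978,  0.67025167]), 'force': array([0.04244023, 1.07275908, 0.54023955]), 'moment': array([ 0.09549074, -0.10685291,  0.00865088]), 'opening': 0.9987194686285298}
```

```bash
cat > rot.py <<'E'
from h import *
from scipy.spatial.transform import Rotation as Ro
def rotto(tilt,yaw=-.31):
    s=readout.get_state();q=s["tool_rot"];R0=Ro.from_quat([*q[1:],q[0]])
    h=np.array([np.cos(yaw),np.sin(yaw),0]);y=np.sin(tilt)*h-np.cos(tilt)*np.array([0,0,1])
    z=np.array([-np.sin(yaw),np.cos(yaw),0]);x=np.cross(y,z)
    return s,(Ro.from_matrix(np.c_[x,y,z])*R0.inv()).as_rotvec(degrees=True)
E
python3 -c "
from rot import *
s,r=rotto(.35);print(s['tcp_pos'],r,np.linalg.norm(r))
s,r=rotto(0);print(r,np.linalg.norm(r))"
```

```text
[0.53588601 0.15824749 0.31089032] [ -8.79531083  -2.14708606 111.43164338] 111.7988310249037
[ 13.85016242   4.52284585 111.18923977] 112.13977962401152
```

jog_arm(deltas=[94, -1, 6, 0, -0.55, -0.13, 7, 94, -3, 12, 0, -1.1, -0.27, 13.9, 94, -4, 18, 0, -1.65, -0.4, 20.9, 94, -6, 25, 0, -2.2, -0.53, 27.9, 94, -8, 31, 0, -2.75, -0.67, 34.8, 94, -9, 37, 0, -3.3, -0.8, 41.8, 94, -11, 43, 0, -3.85, -0.93, 48.8, 94, -12, 50, 0, -4.4, -1.07, 55.7])

```text
clock: 7.68
tcp_pos: [0.5235, 0.2086, 0.311]
tool_rot: [-0.51, 0.608, -0.332, 0.509]
force: [-0.1, -0.6, 0.6]
opening: 0.996
```

jog_arm(deltas=[94, -1, 6, -8, -0.55, -0.13, 7, 94, -3, 12, -16, -1.1, -0.27, 13.9, 94, -4, 18, -24, -1.65, -0.4, 20.9, 94, -6, 25, -32, -2.2, -0.53, 27.9, 94, -8, 31, -40, -2.75, -0.67, 34.8, 94, -9, 37, -50, -3.3, -0.8, 41.8, 94, -11, 43, -60, -3.85, -0.93, 48.8, 94, -12, 50, -70, -4.4, -1.07, 55.7])

```text
clock: 8.35
tcp_pos: [0.5113, 0.2585, 0.2408]
tool_rot: [-0.669, 0.707, 0.014, 0.229]
force: [-0.1, 0.2, 0.2]
opening: 1.004
```

```bash
python3 - <<'E'
from rot import *
s,r=rotto(.35);print(s['tcp_pos'],s['joints'],r)
print((np.array([.5437,.2467,.1174])-s['tcp_pos'])*1000)
G=np.array([.5375,.2487,.1352]);dr=np.array([-.649,.208,.732])
im=imaging.capture("wrist");pw=proj("wrist",[G+dr*.03,G,G-dr*.065])
im2=imaging.capture("top");p2=proj("top",[G+dr*.03,G,G-dr*.065])
w=im[:,:,::-1].copy();v=im2[:,:,::-1].copy()
for p in pw:cv2.circle(w,tuple(int(a) for a in p),2,(255,0,255),-1)
print(pw,p2)
cv2.imwrite("pics/pre2.png",np.hstack([cv2.resize(w,(400,300)),cv2.resize(v[110:230,130:290],(400,300),interpolation=cv2.INTER_CUBIC)]))
E
```

```text
[0.51133852 0.2584543  0.24079398] [-0.45325133  0.40132544 -0.35503758  1.93112113  0.66118651  0.77297531
  0.0209916 ] [-0.02058226 -0.01464005  0.02082065]
[  32.3614767   -11.75429547 -123.3939843 ]
[[254.31923993 175.72928984]
 [254.3148506  182.17482357]
 [254.30791176 192.4678523 ]] [[158.47412395 177.25122236]
 [163.08768825 171.87588777]
 [172.37759857 161.08386364]]
```

View pics/pre2.png

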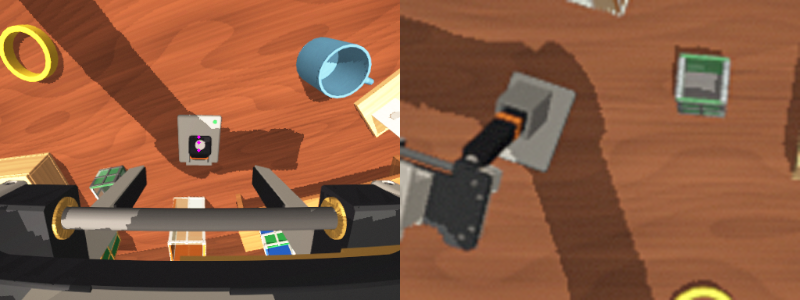

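The wrist view puts the scanner centred between the fingers at about (200,145), matching the projected marks. I descend along the tool axis.

jog_arm(deltas=[94, 6, -2, -24, 0, 0, 0, 94, 12, -4, -48, 0, 0, 0, 94, 18, -6, -70, 0, 0, 0, 94, 23, -8, -90, 0, 0, 0, 94, 28, -10, -108, 0, 0, 0, 94, 32, -12, -123, 0, 0, 0, 94, 32, -12, -123, 0, 0, 0, 94, 32, -12, -123, 0, 0, 0])

```text
clock: 9.12
tcp_pos: [0.5443, 0.2459, 0.1182]
tool_rot: [-0.668, 0.707, 0.011, 0.232]
force: [0.6, 0.2, -0.3]
opening: 1.001
```

jog_arm(deltas=[40, 0, 0, 0, 0, 0, 0, 20, 0, 0, 0, 0, 0, 0, 20, 0, 0, 0, 0, 0, 0, 10, 0, 0, 0, 0, 0, 0, 10, 0, 0, 0, 0, 0, 0, 10, 0, 0, 0, 0, 0, 0, 10, 0, 0, 0, 0, 0, 0, 10, 0, 0, 0, 0, 0, 0], squeeze=40)

```text
clock: 9.78
tcp_pos: [0.5438, 0.2462, 0.1183]
tool_rot: [-0.669, 0.707, 0.012, 0.231]
force: [0.1, 0.0, -0.3]
opening: 0.468
```

jog_arm(deltas=[10, 0, 0, 0, 0, 0, 0, 10, 0, 0, 0, 0, 0, 0, 10, 0, 0, 0, 0, 0, 0, 10, 0, 0, 0, 0, 0, 0, 10, 0, 0, 0, 0, 0, 0, 10, 0, 0, 0, 0, 0, 0, 10, 0, 0, 0, 0, 0, 0, 10, 0, 0, 0, 0, 0, 0])

```text
clock: 10.45
tcp_pos: [0.5439, 0.2464, 0.1183]
tool_rot: [-0.669, 0.707, 0.012, 0.231]
force: [-0.4, -0.4, -0.2]
opening: 0.294
```

Gripped: the opening of 0.294 is 27.6 mm, matching the 28 mm width. I draw it along its axis.

jog_arm(deltas=[10, -3, 1, 4, 0, 0, 0, 10, -6, 2, 7, 0, 0, 0, 10, -10, 3, 11, 0, 0, 0, 10, -13, 4, 15, 0, 0, 0, 10, -16, 5, 18, 0, 0, 0, 10, -19, 6, 22, 0, 0, 0, 10, -23, 7, 26, 0, 0, 0, 10, -26, 8, 29, 0, 0, 0])

```text
clock: 11.12
tcp_pos: [0.5194, 0.2537, 0.1488]
tool_rot: [-0.668, 0.706, 0.013, 0.233]
force: [7.4, -1.4, -0.1]
opening: 0.3
```

jog_arm(deltas=[10, -2, 1, 5, 0, 0, 0, 10, -5, 2, 9, 0, 0, 0, 10, -9, 3, 13, 0, 0, 0, 10, -13, 4, 18, 0, 0, 0, 10, -17, 5, 22, 0, 0, 0, 10, -21, 7, 27, 0, 0, 0, 10, -25, 8, 32, 0, 0, 0, 10, -29, 9, 36, 0, 0, 0])

```text
clock: 11.78
tcp_pos: [0.4878, 0.2638, 0.1835]
tool_rot: [-0.669, 0.707, 0.012, 0.231]
force: [-0.5, -0.2, -1.9]
opening: 0.296
```

jog_arm(deltas=[10, -7, 2, 9, 0, 0, 0, 10, -14, 4, 18, 0, 0, 0, 10, -18, 6, 35, 0, 0, 0, 10, -18, 6, 60, 0, 0, 0, 10, -18, 6, 85, 0, 0, 0, 10, -18, 6, 105, 0, 0, 0, 10, -18, 6, 120, 0, 0, 0, 10, -18, 6, 120, 0, 0, 0])

```text
clock: 12.45
tcp_pos: [0.4715, 0.271, 0.3072]
tool_rot: [-0.67, 0.705, 0.013, 0.233]
force: [1.2, 0.6, -1.1]
opening: 0.296
```

```bash
python3 - <<'E'
from h import *
print(readout.get_state()["joints"])
im=imaging.capture("scene");im2=imaging.capture("top")
cv2.imwrite("pics/drawn.png",np.hstack([cv2.resize(im[110:260,280:480,::-1],(400,300),interpolation=cv2.INTER_CUBIC),cv2.resize(im2[110:230,130:290,::-1],(400,300),interpolation=cv2.INTER_CUBIC)]))
E
```

```text
[-0.48437618  0.28701608 -0.39217375  1.89349358  0.55579911  0.90968258
  0.06823787]
```

View pics/drawn.png

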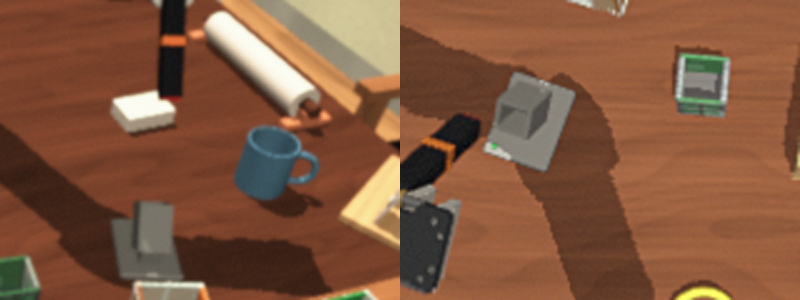

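It is drawn clear, with the nose at about 0.22 m. Next I turn it upright and carry it over the lid.

jog_arm(deltas=[10, 5, -25, 10, 1.6, 5.1, 0, 10, 10, -50, 20, 3.3, 10.2, 0, 10, 15, -75, 30, 4.9, 15.3, 0, 10, 20, -100, 40, 6.5, 20.4, 0, 10, 25, -125, 40, 8.2, 25.6, 0, 10, 30, -150, 40, 9.8, 30.7, 0, 10, 35, -175, 40, 11.5, 35.8, 0, 10, 40, -200, 40, 13.1, 40.9, 0])

```text
clock: 13.22
tcp_pos: [0.5106, 0.0675, 0.3425]
tool_rot: [0.705, -0.663, 0.25, 0.031]
force: [1.2, 1.4, -1.6]
opening: 0.297
```

jog_arm(deltas=[10, 10, -35, 0, 0, 0, 0, 10, 20, -70, 0, 0, 0, 0, 10, 30, -105, 0, 0, 0, 0, 10, 40, -140, 0, 0, 0, 0, 10, 50, -175, 0, 0, 0, 0, 10, 60, -210, 0, 0, 0, 0, 10, 70, -240, 0, 0, 0, 0, 10, 77, -260, 0, 0, 0, 0])

```text
clock: 13.88
tcp_pos: [0.5874, -0.1947, 0.3407]
tool_rot: [0.704, -0.664, 0.251, 0.029]
force: [-0.5, -0.5, -1.3]
opening: 0.291
```

```bash
python3 - <<'E'
from rot import *
s,r=rotto(-.4);print(s['tcp_pos'],s['joints'],r)
np.set_printoptions(precision=4,suppress=True)
im=imaging.capture("scene");im2=imaging.capture("top")
cv2.imwrite("pics/up.png",np.hstack([cv2.resize(im[110:260,130:330,::-1],(400,300),interpolation=cv2.INTER_CUBIC),cv2.resize(im2[110:230,230:390,::-1],(400,300),interpolation=cv2.INTER_CUBIC)]))
E
```

```text
[ 0.58739426 -0.19471407  0.34074435] [ 0.4092645   0.77803978 -0.32366281  0.9389187   0.16397501  1.85239043
  1.39277895] [ 0.34665295 -0.2839603   0.52581044]
```

View pics/up.png

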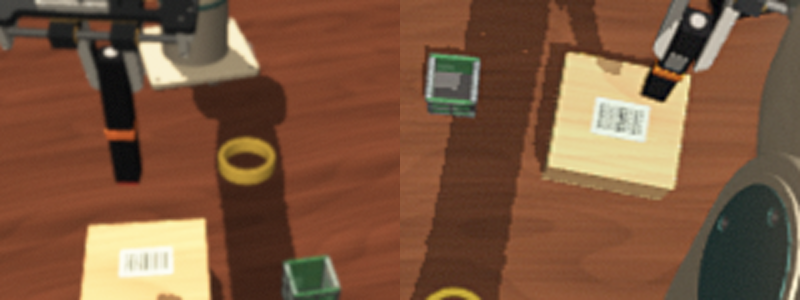

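```bash
cat > axis.py <<'E'
from h import *
np.set_printoptions(precision=4,suppress=True)
def axis(wins,thr=75):
    # plane through camera and silhouette midline (dark or orange pixels) in each view
    N=[];O=[]
    for n,(x0,y0,x1,y1) in wins.items():
        im=imaging.capture(n)[y0:y1,x0:x1];hsv=cv2.cvtColor(im,cv2.COLOR_RGB2HSV)
        m=((im.max(2)<thr)|((hsv[...,0]<14)&(hsv[...,1]>190)&(hsv[...,2]>150))).astype(np.uint8)
        k,l,st,_=cv2.connectedComponentsWithStats(m);i=1+st[1:,4].argmax();ys,xs=np.nonzero(l==i)
        vx,vy,cx,cy=cv2.fitLine(np.c_[xs,ys].astype(np.float32),cv2.DIST_L2,0,.01,.01).ravel()
        t=(xs-cx)*vx+(ys-cy)*vy
        a=[(x0+cx+vx*v,y0+cy+vy*v) for v in (t.min(),t.max())]
        print(n,np.array(a),st[i]);o,d=ray(n,a);nn=np.cross(d[0],d[1]);N.append(nn/np.linalg.norm(nn));O.append(o)
    d=np.cross(*N);d/=np.linalg.norm(d);d*=np.sign(d[2])
    p=np.linalg.lstsq(np.array(N),[N[0]@O[0],N[1]@O[1]],rcond=None)[0]
    print("axis",d,"lean",np.degrees(np.arccos(d[2])))
    return p,d
E
python3 - <<'E'
from axis import *
p,d=axis(dict(scene=(176,165,210,206),top=(484,131,514,154)))if 0 else axis(dict(scene=(176,160,205,206),top=(326,130,348,152)))
for z in(.2,.245,.36):print(p+d*(z-p[2])/d[2])
E
```

```text
scene [[190.1336 179.6074]
 [195.1383 201.6497]] [  8  19  17  23 300]
top [[326.0939 148.0891]
 [345.0361 128.1356]] [  0   0  22  20 173]
axis [ 0.0129 -0.0729  0.9973] lean 4.24556220790567
[ 0.5945 -0.1958  0.2   ]
[ 0.595  -0.1991  0.245 ]
[ 0.5965 -0.2075  0.36  ]
```

The scanner is upright within about 4°, and its axis passes at (0.5945,-0.196). The label is at (0.595,-0.191), so I shift +5 mm in y and descend about 90 mm.

jog_arm(deltas=[10, 1, 2, -15, 0, 0, 0, 10, 1, 4, -30, 0, 0, 0, 10, 1, 5, -45, 0, 0, 0, 10, 1, 5, -60, 0, 0, 0, 10, 1, 5, -72, 0, 0, 0, 10, 1, 5, -82, 0, 0, 0, 10, 1, 5, -90, 0, 0, 0, 10, 1, 5, -90, 0, 0, 0])

```text
clock: 14.75
tcp_pos: [0.588, -0.1851, 0.2517]
tool_rot: [0.705, -0.663, 0.249, 0.031]
force: [-0.1, -1.1, -1.2]
opening: 0.298
```

```bash
python3 - <<'E'
from rot import *
np.set_printoptions(precision=4,suppress=True)
s,r=rotto(-.4);t=Ro.from_quat([*s["tool_rot"][1:],s["tool_rot"][0]]).as_matrix()[:,1]
g=s["tcp_pos"]-.019*t;print(s["tcp_pos"],s["joints"],r,"grasp",g,"nose est",g-[0,0,.14],s["qd"])
im=imaging.capture("scene");im2=imaging.capture("top");np.save("sf.npy",im);np.save("tf.npy",im2)
cv2.imwrite("pics/fin.png",np.hstack([cv2.resize(im[165:277,140:290,::-1],(400,300),interpolation=cv2.INTER_CUBIC),cv2.resize(im2[110:200,270:390,::-1],(400,300),interpolation=cv2.INTER_CUBIC)]))
E
```

```text
[ 0.588  -0.1851  0.2517] [ 0.4128  0.8196 -0.3272  1.0978  0.1719  1.6562  1.3719] [ 0.1666 -0.2287  0.2666] grasp [ 0.5951 -0.1874  0.2692] nose est [ 0.5951 -0.1874  0.1292] [ 0.0045 -0.0159  0.0011 -0.036  -0.003   0.0332  0.0021]
```

View pics/fin.png

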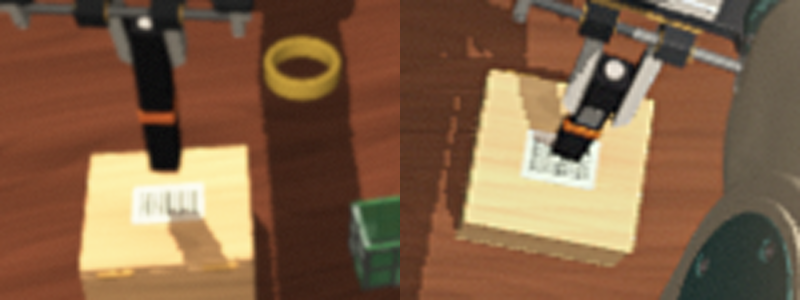

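```bash
python3 - <<'E'
from axis import *
S=lambda x,y:(140+(x+.5)/2.667-.5,165+(y+.5)/2.667-.5)
T=lambda x,y:(270+(x-400+.5)/3.333-.5,110+(y+.5)/3.333-.5)
print("tail",tri([T(614,70)],[S(145,23)]))
N=np.array([.5951,-.1874,.129])
c=[N+[a,b,0] for a in(-.012,.012) for b in(-.014,.014)]
L=[[.595,-.191,.0845]]
f=lambda p:(p-[140,165]+.5)*2.667-.5
g=lambda p:(p-[270,110]+.5)*3.333-.5+[400,0]
print("nose corners in crops",f(proj("scene",c)),g(proj("top",c)),"label",f(proj("scene",L)),g(proj("top",L)))
print("label top",onplane("top",[T(560,158)],.0845),"label scene",onplane("scene",[S(168,203)],.0845))
E
```

```text
tail (array([[ 0.6058, -0.1922,  0.2988]]), array([0.0007]))
nose corners in crops [[149.4725 161.0464]
 [180.4663 155.2684]
 [153.6289 179.8648]
 [185.228  173.8253]] [[582.5228 159.8312]
 [549.5813 159.4422]
 [581.846  132.2752]
 [549.0286 131.8555]] label [[167.2149 202.0064]] [[560.8777 158.8707]]
label top [[ 0.5958 -0.1902  0.0845]] label scene [[ 0.5964 -0.1905  0.0845]]
```

The tail gives nose z of about 0.129, but the nose edges hint at a small lean. One larger zoom should settle it.

```bash
python3 - <<'E'
from h import *
s=imaging.capture("scene");t=imaging.capture("top")
cv2.imwrite("pics/zoom.png",np.hstack([cv2.resize(s[168:238,180:220,::-1],(320,560),interpolation=cv2.INTER_LANCZOS4),cv2.resize(t[120:176,310:358,::-1],(480,560),interpolation=cv2.INTER_LANCZOS4)]))
E
```

```text
(no output)
```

View pics/zoom.png

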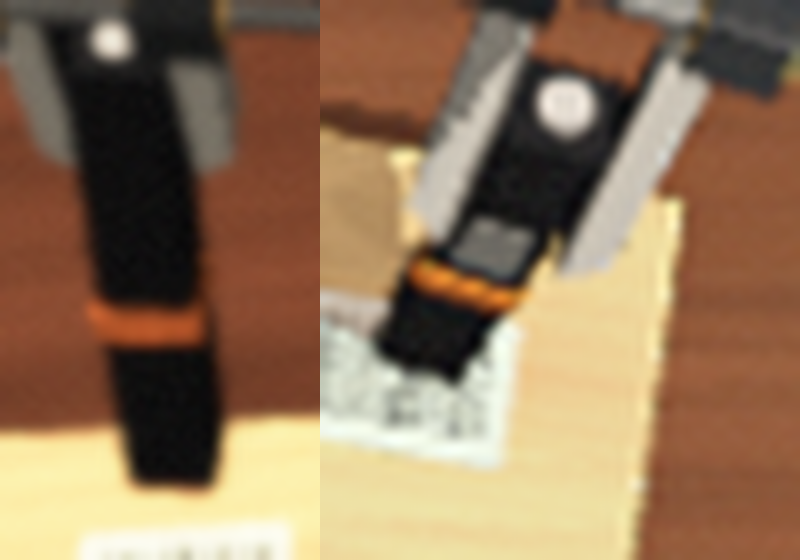

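```bash
python3 - <<'E'
from h import *
from scipy.optimize import least_squares
np.set_printoptions(precision=4,suppress=True)
S=lambda x,y:np.array((180+(x+.5)/8-.5,168+(y+.5)/8-.5))
T=lambda x,y:np.array((310+(x-320+.5)/10-.5,120+(y+.5)/10-.5))
xh=np.array([.952,-.305,0])*.012
def sol(s,t,o):
    r=least_squares(lambda p:np.r_[proj("scene",[p+o*xh])[0]-s,proj("top",[p-o*xh])[0]-t],[.595,-.19,.2]);return r.x,r.fun
for n,s,t,o in(("nose",S(173,485),T(420,362),1),("band",S(148,325),T(465,285),1),("tail",S(112,40),T(567,105),0)):print(n,*sol(s,t,o))
E
```

```text
nose [ 0.5968 -0.1884  0.1408] [-0.2516 -0.0159 -0.2977 -0.0574]
band [ 0.6002 -0.1895  0.2072] [0.0977 0.0067 0.1147 0.0212]
tail [ 0.6064 -0.1929  0.3013] [0.2376 0.0193 0.2732 0.0472]
```

The nose is at (0.597,-0.188), about 48 mm above the label and 3 mm off its centre, with a lean of about 0.065 rad. I lower it 8 mm, let it settle, check and hand in.

jog_arm(deltas=[10, 0, -2, -3, 0, 0, 0, 10, 0, -2, -6, 0, 0, 0, 10, 0, -2, -8, 0, 0, 0, 10, 0, -2, -8, 0, 0, 0, 10, 0, -2, -8, 0, 0, 0, 10, 0, -2, -8, 0, 0, 0, 10, 0, -2, -8, 0, 0, 0, 10, 0, -2, -8, 0, 0, 0])

```text
clock: 15.62
tcp_pos: [0.5889, -0.1877, 0.2454]
tool_rot: [0.705, -0.664, 0.248, 0.03]
force: [-0.4, -0.8, -1.6]
opening: 0.297
```

```bash
python3 - <<'E'
from h import *
from rig import workorder
t=imaging.capture("top").astype(int);t0=np.load("top0.npy").astype(int)
for n,(x,y) in dict(bowl=(640,338),mug=(152,285),green=(392,222),card=(204,392),tape=(392,375)).items():
    x,y=int(x*.64),int(y*.64);print(n,np.median(abs(t-t0)[y-25:y+25,x-25:x+25]))
s=readout.get_state();print(s["clock"],s["tcp_pos"],s["force"],s["opening"],abs(s["qd"]).max())
print(workorder.finish_job())
E
```

```text
bowl 63.0
mug 10.0
green 12.0
card 10.0
tape 15.0
15.6667 [ 0.5889     -0.18767909  0.24535689] [ 0.04912826  0.16973023 -1.05789528] 0.2972548518931854 0.0016200603282357706
the job is handed in; nothing more can be done
None
```

The job is handed in at 15.7 s, with the lid shut and the scanner held still, nose down, over the label. No verdict is reported.

- **Lid:** I pushed it shut along its arc. It rested level at 84 mm under about 14 N, and the picture showed it flush.
- **Scanner:** My first approach, tilted 43°, ran into joint limits. I regrasped with a half turn at a 20° tilt, drew the scanner out along its axis and turned it upright.
- **Hold:** I measured the nose before a last 8 mm descent and 2 mm sideways shift. By that measurement it is now about 2–3 mm from the label's centre, 37–48 mm above it, and leaning about 0.07 rad. The arm is at rest, with a 28 mm opening at a 40 N grip setting.

**Checks that disagreed:**
- Nose height came out at 129 mm from the tail and arm pose, and 141 mm from the nose edges, before that last descent. Both are well inside the allowed range.
- An earlier axis fit gave a lean of 4.2° sideways, from a partly cut-off mask.
- The final picture comparison showed little change around the mug, green cup, card block and tape roll. It changed a lot around the bowl (63, against 10–15 for the others). I put that down to the arm blocking the view or its shadow, since the arm never came near the bowl, but I did not verify it.
- I could not see the cup in the box after shutting the lid.

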